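# Hang a second template on the workshop hook bar

### The arm

A 6-joint arm with a two-finger parallel gripper is mounted at the origin on the work surface. World frame = base frame: x ahead of the robot, y to its left, z up, the work surface at z = 0. Lengths are in m, angles in rad, forces in N, time in s.
With the tool pointing down it reaches from about 0.225 to 0.875 m from the base axis. Payload 3.4 kg.
Tool frame: the origin (TCP) lies between the finger pads; the fingertips stand 14 mm ahead of it and the grasp point (between the pads) lies 5 mm behind it; z points along the fingers, y is the direction in which the jaws open and shut (so a half turn about z gives the same grasp; the last joint's range is limited). The gripper opens to 85 mm and grips with 20 to 120 N. Pads are 22 mm wide; open, the fingers measure 114 mm over their backs; the gripper's body (76 mm by 85 mm) begins 54 mm behind the grasp point. The pads swing forward as they close: fully open they stand 13 mm farther back than shut.
Start: joints at [-1.33, 0.276, 1.505, -0, 1.361, -0.121], TCP at [0.204, -0.538, 0.222] pointing down, gripper open.
Joint ranges: [-2.89, 2.89], [-0.75, 2.08], [0.22, 2.7], [-1.18, 4.32], [0.11, 2.71], [-2.7, 2.7]. Speed limits (rad/s): [2.57, 2.57, 3.14, 3.14, 3.14, 3.14].

### API

Orientations are given as a unit quaternion [w, x, y, z].
In Python, from rig import manip, get_image, job gives the robot as it stands. The module is installed in compiled form; this text tells all that it offers.
- The arm moves only by the tool step_arm, never from a script. Its argument "moves" is one flat list of numbers, 5 for each row, row after row: the shift along the tool's x, y, z as a fraction of full scale, then the turn about the tool's z as a fraction of full scale, then the gripper's target within -1 to 1 (shut at 1, half-way at 0, fully open at -1). In form: [dx, dy, dz, twist, hand, dx, dy, dz, twist, hand, ...]. A call has 1 to 5 rows; each row is the pose to reach, as a shift and turn from the pose commanded when the call began, along the tool's axes at that moment, turning the shorter way round; what a row does not reach only later rows make up. Full scale, the value 1, is 500 mm for a shift and pi rad for a turn. A row lasts 1/10 s, in which the tool goes at most 50 mm and 8.59 degrees, less where a joint would pass 70% of its speed; a pose out of reach is approached as far as the arm can. A call with a number of a shift or a turn outside -1 to 1 is refused whole. A call with a gripper value outside its range is refused whole. The fingers move at their own pace and stop on an object; "force" is the grip in N (left out, the last holds). Time passes only in rows, so rows that repeat a pose let the fingers close. It gives the time, the measured TCP pose, the force and the opening at its end, in the units of the state.
- manip.get_state(): the state, without advancing time (a new reading comes with each control period).
- get_image(name): name is "scene" or "side" or "wrist"; returns a dict with "frame" (480x640x3 uint8, blue, green, red), "fx", "fy", "cx", "cy" (pixels), "k1" (the pictures are not rectified: a ray, as slopes to the right and down, at radius r is drawn at 1 + k1 r^2 times it, then the intrinsics apply), "rvec" (rotation vector, rad) and "tvec" (3), from world to camera coordinates, as OpenCV has them; the wrist camera has in their place "T_tool_cam" (4x4, takes a point from camera to tool coordinates, whose origin is the TCP and whose axes are the flange's). Camera axes: x right, y down, z forward; pixel columns grow to the right and rows downward; lengths in m; the calibration is good to about 2 mm. A picture is of the moment at which its call begins: read the wrist's pose just before it. There is no depth.
- job.sign_off(): hands the job in, once; it reports no verdict.
The state is a dict: "clock": time; "qpos": joint angles; "qd": joint speeds; "effort": joint torques, N m; "position": TCP position; "ee_rot": TCP orientation; "contact_force": force on the tool from outside, world axes, zero at the start; "moment": the same for the moment, N m; "width": finger opening in m.
Only numpy, scipy, OpenCV 4.12 (cv2) and the standard library are available. Lean on these libraries where they do the work, as an engineer would, in place of code of your own. Each camera call takes 0.05 s, during which the arm holds its last target. There are 200 camera calls.

### The job

Take the tall plywood template out of the slotted rack and hang it by its eye on the steel hook bar, on the tip side of the round template that already hangs there. Then slide it in along the bar until both templates are pressed together against the stop collar with a gentle push of about 10 newtons, and let go, leaving both hanging upright and touching. Do not lift or knock off the round template or push it with 20 newtons or more, do not ram the bar, and leave the other things where they are.

Things in the scene. Friction and masses are not known exactly. Their poses are not given: they have to be found in the camera images.
- stand: Fixed wooden stand; origin on the bench under the centre of its 42 mm square post (228 mm high, base 150 x 150 x 22 mm), z up. The hook bar, a rigid 10 x 10 mm square steel rod, leaves the post along the stand's +y at x = 0: upper face 220 mm up, end 175 mm from the post's centre; its last 10 mm are turned straight up, 14 mm above the bar's upper face.
- bar_root (a point): Where the bar leaves the post: x 0, y 21, z 220 mm in the stand's frame. Between it and the round template a steel stop collar is clamped on the bar, 40 mm wide, 12 mm thick, reaching 15.5 mm above the bar's upper face, with a 6 mm rubber pad on its tip side that gives 1.7 mm under 10 N. The collar's centre is 35 to 60 mm from the post's centre, not measured: feel for it by pushing.
- bar_tip (a point): Centre of the top of the bar's upturned tip: x 0, y 170, z 234 mm in the stand's frame.
- short: Round plywood template, 14 mm thick, hanging loose on the bar, about 200 g: a disc of 84 mm diameter below an eye 20 mm wide and 34 mm high; 127 mm tall in all, so it reaches 13 mm above the bar. Origin at the lowest point of the disc in mid thickness; z up, y through the thickness (along the bar). It starts well clear of the collar and slides along the bar with slight friction.
- short_eye (a point): Middle of the upper edge of the round template's eye, 114 mm above its origin: the point that rests on the bar's upper face.
- tall: Tall plywood template, 14 mm thick, about 180 g, standing loose in a slot of the rack. Origin mid lower edge; z up, y through the thickness. From below: 90 mm wide to 45 mm up, 66 wide to 70, an eye 20 wide and 34 high (70 to 104 up) in a head 50 wide to 116, then a tab 36 wide to 167 mm up. Grip the tab across its thickness from above.
- tall_eye (a point): Middle of the upper edge of the tall template's eye, 104 mm above its origin: the point that is to rest on the bar's upper face.
- tall_tab (a point): Middle of the tab where it is best gripped, 149 mm above the origin; 18 mm of tab remain above it.
- rack: Fixed wooden rack, 120 x 120 mm, 44 mm high, origin under its centre. Two slots along its x at y = +32 and -32 mm, 18 mm wide, 96 mm long, floor at 14 mm. The tall template stands in either one.
- blank: Bystander: low L-shaped plywood blank without an eye, 90 x 14 x 85 mm, in the rack's other slot. Origin at the middle of its lower edge.
- glue: Bystander: glue bottle, 56 mm diameter, 130 mm high, origin under its centre.
- chisel: Bystander: chisel lying on the bench, 215 mm long along its x, 32 mm thick; origin on the bench under it, 120 mm from the handle's end.
There are look-alikes about, which are no part of the job. Leave any black or blue look-alike of the tall alone. What is shaped like the short but red is not meant.

How it is judged:
On the way, in this order (a step that is already met when the one before it is completed fails the run):
1. the tall template's eye is over the bar, behind the upturned tip, lowered to within 10 mm of the bar, not yet pushing on the round one (x of tall_eye in the frame of stand between -0.01 and 0.01 m and y of tall_eye in the frame of stand between 0.03 and 0.165 m and z of tall_eye in the frame of stand between 0.215 and 0.23 m and contact force between tall and short below 3 N), for 0.1 s.
2. the tall template, on the bar, presses the round one against the collar with more than 5 N for 0.2 s (x of tall_eye in the frame of stand between -0.01 and 0.01 m and y of tall_eye in the frame of stand between 0.03 and 0.165 m and z of tall_eye in the frame of stand between 0.215 and 0.23 m and contact force between tall and short above 5 N), for 0.2 s.
At the end, for the whole second after the job is handed in: Both templates hang at rest on the bar between post and upturned tip, within 5 mm of lying with the eye's upper edge on the bar, upright within 0.2 rad, the tall one on the tip side and no more than 4 mm away from the round one (x of tall_eye in the frame of stand between -0.01 and 0.01 m and y of tall_eye in the frame of stand between 0.03 and 0.165 m and z of tall_eye in the frame of stand between 0.215 and 0.225 m and x of short_eye in the frame of stand between -0.01 and 0.01 m and y of short_eye in the frame of stand between 0.03 and 0.165 m and z of short_eye in the frame of stand between 0.215 and 0.225 m and angle between each of tall, short's own z axis and vertical below 0.2 rad and y of tall_eye in the frame of short_eye between 0.01 and 0.018 m and linear speed of each of tall, short below 0.02 m/s); the robot touches nothing.
It fails at once if the tall template pushes the round one with more than 20 N (contact force between tall and short above 20 N).
It fails at once if the tall template is forced against the bar or stand with more than 40 N (contact force between tall and stand above 40 N).
It fails at once if the round template is lifted more than 10 mm off the bar or falls (z of short_eye in the frame of stand above 0.23 m or z of short_eye in the frame of stand below 0.21 m).
It fails at once if a bystander (blank, glue bottle or chisel) is moved more than 20 mm (distance of any of blank, glue, chisel from where it was at the start of the episode above 0.02 m).
It also fails if it takes over 58 s, if anything falls off the work surface, if the arm or the gripper's body presses on something with over 40 N, if the wrist force passes 120 N, or if a joint passes its speed limit or range.

## Working session

There is one attempt and no reset: what is moved stays moved. The work goes in short steps, Python scripts to look and compute and a tool call to move; the robot and the scene stay as the last step left them, time stands still between calls to the robot, and variables do not carry over. Pictures are saved under pics/ and viewed, about 8 in all and at most 12, crops included, and the job is handed in when it is done.

Besides the shell and the picture viewer there is one more tool, called after ">>>" as name(argument=value, ...) on one line, values as JSON. step_arm: Moves the arm, as the interface text tells. Its arguments: {"type":"object","properties":{"moves":{"type":"array","items":{"type":"number","minimum":-1,"maximum":1}},"force":{"type":"number"}},"required":["moves"]}

```bash
mkdir -p pics
cat > h.py <<'E'
import numpy as np, cv2
from rig import manip, get_image, job
from scipy.spatial.transform import Rotation as R
def cam(im, st=None):
    # returns (Rcw, C): world ray dir = Rcw @ d
    if 'rvec' in im:
        Rm,_=cv2.Rodrigues(np.array(im['rvec'],float)); return Rm.T, -Rm.T@np.array(im['tvec'],float).ravel()
    q=st['ee_rot']; Rt=R.from_quat([q[1],q[2],q[3],q[0]]).as_matrix(); T=np.array(im['T_tool_cam'])
    return Rt@T[:3,:3], Rt@T[:3,3]+np.array(st['position'])
def K(im):
    return np.array([[im['fx'],0,im['cx']],[0,im['fy'],im['cy']],[0,0,1.]]), np.array([im['k1'],0,0,0.])
def ray(im,uv,st=None):
    k,d=K(im); p=cv2.undistortPoints(np.array([[uv]],float),k,d).ravel()
    Rc,C=cam(im,st); v=Rc@np.array([p[0],p[1],1]); return C,v/np.linalg.norm(v)
def onz(im,uv,z,st=None):
    C,v=ray(im,uv,st); return C+v*(z-C[2])/v[2]
def tri(*rays):
    A=np.zeros((3,3));b=np.zeros(3)
    for C,v in rays:
        P=np.eye(3)-np.outer(v,v);A+=P;b+=P@C
    X=np.linalg.solve(A,b); return X,[round(1000*np.linalg.norm((np.eye(3)-np.outer(v,v))@(X-C)),1) for C,v in rays]
def proj(im,X,st=None):
    Rc,C=cam(im,st);k,d=K(im); r=Rc.T
    return cv2.projectPoints(np.array(X,float).reshape(-1,1,3),cv2.Rodrigues(r)[0],-r@C,k,d)[0].reshape(-1,2)
import pickle
def snap(name,tag):
    st=manip.get_state(); im=get_image(name); pickle.dump((im,st),open(f'pics/{tag}.pkl','wb')); cv2.imwrite(f'pics/{tag}.png',im['frame']); return im,st
def load(tag): return pickle.load(open(f'pics/{tag}.pkl','rb'))
E
python3 - <<'E'
from h import *
for n in ('scene','side','wrist'):
    im,st=snap(n,n+'0'); Rc,C=cam(im,st); print(n,C.round(3),Rc[:,2].round(3),im['fx'],im['k1'])
print(st)
E
```

```text
scene [ 1.176 -0.58   0.802] [-0.554  0.557 -0.618] 540.869883594071 -0.13872688024465105
side [ 0.39  -0.628  0.66 ] [ 0.232  0.766 -0.6  ] 475.03685718645863 -0.06535483918316017
wrist [ 0.272 -0.51   0.374] [-0.269 -0.1   -0.958] 381.3693410856924 -0.07806429233769706
{'clock': 0.1, 'qpos': array([-1.33000841e+00,  2.76546753e-01,  1.50602403e+00,  3.02856174e-05,
        1.36071831e+00, -1.20999276e-01]), 'qd': array([ 0.00015224, -0.00166476, -0.00392487, -0.00065557,  0.00032578,
       -0.00262015]), 'effort': array([ 3.25031302e-03, -4.17698264e+01, -2.46404922e+01,  1.60380807e-05,
        5.82660708e-03,  1.01513388e-05]), 'position': array([ 0.20340499, -0.53728726,  0.22091071]), 'ee_rot': array([-8.47581589e-04,  9.83683536e-01,  1.79905476e-01, -3.59923093e-05]), 'contact_force': array([-0.28147416,  0.70141959,  0.19258227]), 'moment': array([ 0.0088228 , -0.06053525,  0.00712445]), 'width': 0.08568735650603174}
```

View pics/scene0.png

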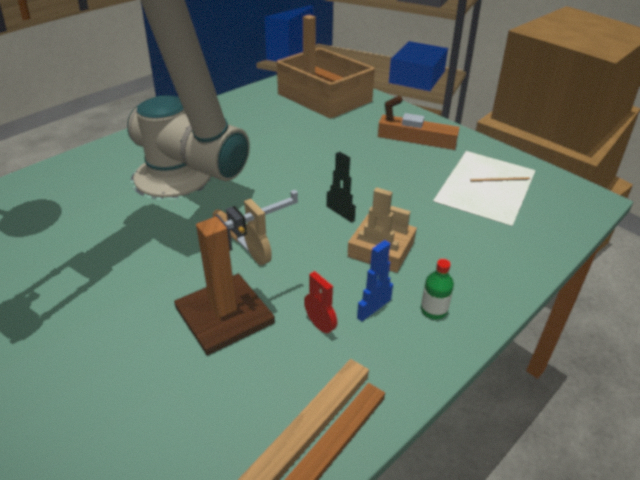

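View pics/side0.png

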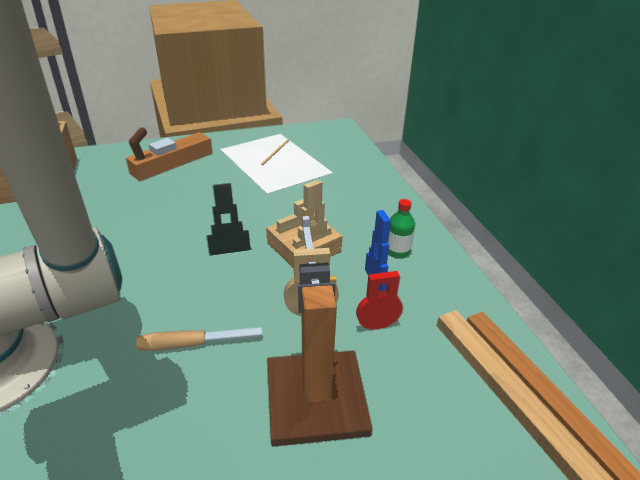

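The scene view shows the stand at about (220,260), the bar tip at (294,195), the round template at (258,235) and the rack at (382,245) with the tall tab's top near (382,192). The side view shows the post top at (318,295), the bar running away to about (306,220), and the rack at (304,238) with the tall tab at (313,190). I'll enlarge crops from both views.

Run:
```python
from h import *
a=load('scene0')[0]['frame'];b=load('side0')[0]['frame']
def crop(f,x,y,w,h,s): 
    c=cv2.resize(f[y:y+h,x:x+w],None,fx=s,fy=s,interpolation=cv2.INTER_CUBIC)
    for i in range(0,w,20): cv2.putText(c,str(x+i),(i*s,8),0,.3,(255,255,255),1); cv2.line(c,(i*s,10),(i*s,14),(255,255,255),1)
    for i in range(0,h,20): cv2.putText(c,str(y+i),(0,i*s+4),0,.3,(255,255,255),1)
    return c
top=np.hstack([crop(a,190,170,110,100,4),crop(a,340,180,90,100,4)])
bot=np.hstack([crop(b,260,170,90,75,4),crop(b,260,240,110,75,4)])
print(top.shape,bot.shape)
cv2.imwrite('pics/c0.png',np.vstack([top[:300+60],np.pad(bot,((0,0),(0,0),(0,0)))[:240]]) if 0 else np.vstack([cv2.resize(top,(800,400))[:340],bot[:260]]))
```

```text
(400, 800, 3) (300, 800, 3)
```

View pics/c0.png

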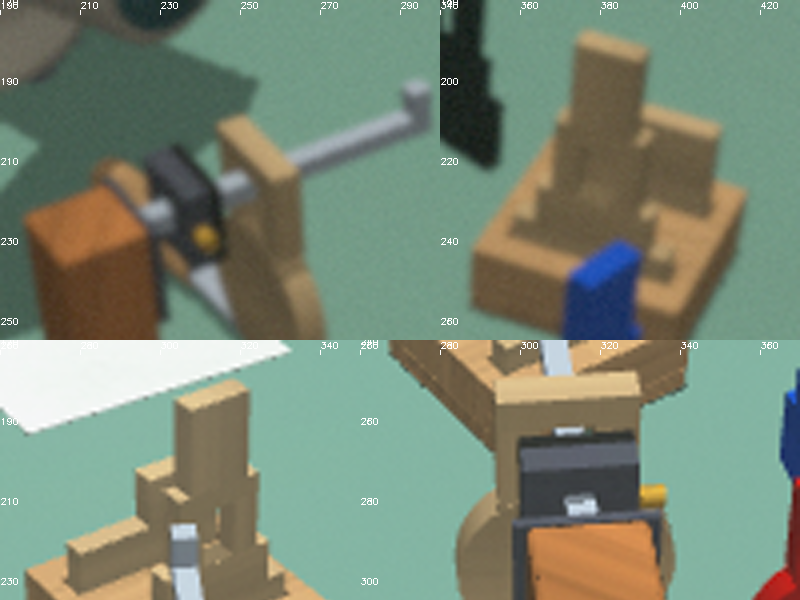

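Run:
```python
from h import *
a=load('scene0')[0];b=load('side0')[0]
X,e=tri(ray(a,(294,191.8)),ray(b,(306,217.5)));print('tip',X.round(4),e)
P=onz(a,(211.3,225.5),.228);print('post top',P.round(4), proj(b,P).round(1))
d=(X-P)[:2];print('dist',np.linalg.norm(d),'yaw+y',np.degrees(np.arctan2(d[1],d[0])))
# tab top: quads
X,e=tri(ray(a,(382.5,190)),ray(b,(313,184.5)));print('tabtop',X.round(4),e)
# bench cast of rack corners scene
for uv in [(348,236),(349,246),(413,227),(395.5,262)]: print(onz(a,uv,.044).round(3))
```

```text
tip [ 0.548 -0.034  0.234] [np.float64(0.3), np.float64(0.3)]
post top [ 0.5211 -0.2017  0.228 ] [[319.  295.7]]
dist 0.16984345735736972 yaw+y 80.87009868348142
tabtop [0.6104 0.1503 0.1816] [np.float64(2.2), np.float64(2.2)]
[0.55  0.121 0.044]
[0.576 0.097 0.044]
[0.63  0.254 0.044]
[0.68  0.131 0.044]
```

>>> step_arm(moves=[0,0,-0.1,0,-1,0,0,-0.2,0,-1,0.077,-0.064,-0.2,0,-1,0.154,-0.127,-0.2,0,-1,0.231,-0.191,-0.2,0,-1])

```text
clock: 0.65
position: [0.2782, -0.4064, 0.3217]
ee_rot: [0.0, 0.984, 0.179, 0.0]
contact_force: [-0.2, -0.5, 0.1]
width: 0.0853
```

>>> step_arm(moves=[0.077,-0.064,0,0,-1,0.154,-0.127,0,0,-1,0.231,-0.191,0,0,-1,0.308,-0.255,0,0,-1,0.386,-0.318,0,0,-1])

```text
clock: 1.15
position: [0.4022, -0.1889, 0.3217]
ee_rot: [0.0, 0.984, 0.18, 0.0]
contact_force: [0.9, -1.2, 0.3]
width: 0.0852
```

>>> step_arm(moves=[0.077,-0.064,0,0,-1,0.154,-0.127,0,0,-1,0.231,-0.191,0,0,-1,0.308,-0.255,0,0,-1,0.386,-0.318,0,0,-1])

```text
clock: 1.65
position: [0.5263, 0.028, 0.3216]
ee_rot: [0.0, 0.984, 0.18, -0.0]
contact_force: [0.9, -0.4, 0.4]
width: 0.0855
```

>>> step_arm(moves=[0.077,-0.064,0,0,-1,0.154,-0.127,0,0,-1,0.2,-0.164,0,0,-1,0.2,-0.164,0,0,-1])

```text
clock: 2.05
position: [0.5918, 0.1417, 0.32]
ee_rot: [-0.001, 0.983, 0.182, -0.0]
contact_force: [-0.7, -0.8, -0.2]
width: 0.0853
```

Run:
```python
from h import *
im,st=snap('wrist','w1'); print(st['position'],proj(im,[[.6104,.1503,.1816],[.548,-.034,.234]],st))
```

```text
[0.59176807 0.14174077 0.31999248] [[315.52151209 201.30945666]
 [513.11411378 377.73386928]]
```

View pics/w1.png

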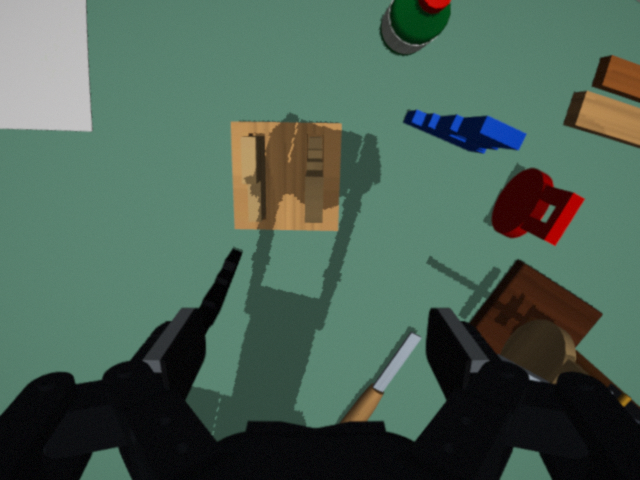

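The wrist view shows the rack at (232–341, 122–231), nearly square to the jaws. The tall template is in the right slot near (315,180), and the blank is in the left one near (250,175). I'll crop it closer.

Run:
```python
from h import *
im,st=load('w1'); f=im['frame']
c=f[115:240,225:350]; c=cv2.convertScaleAbs(cv2.resize(c,(750,750),interpolation=cv2.INTER_CUBIC)[:600],alpha=2.2,beta=5)
for i in range(0,125,10):
    cv2.putText(c,str(225+i),(i*6,8),0,.3,(255,255,255),1); cv2.putText(c,str(115+i),(0,i*6+4),0,.3,(255,255,255),1)
cv2.imwrite('pics/c1.png',c)
hsv=cv2.cvtColor(f,cv2.COLOR_BGR2HSV); m=cv2.inRange(hsv,(5,60,40),(28,255,255)); m[:, :225]=0;m[:,350:]=0;m[:115]=0;m[240:]=0
cs=max(cv2.findContours(m,0,2)[0],key=cv2.contourArea); print(cv2.minAreaRect(cs))
```

```text
((285.3787841796875, 175.59170532226562), (110.1768798828125, 108.23037719726562), 0.7638984322547913)
```

View pics/c1.png

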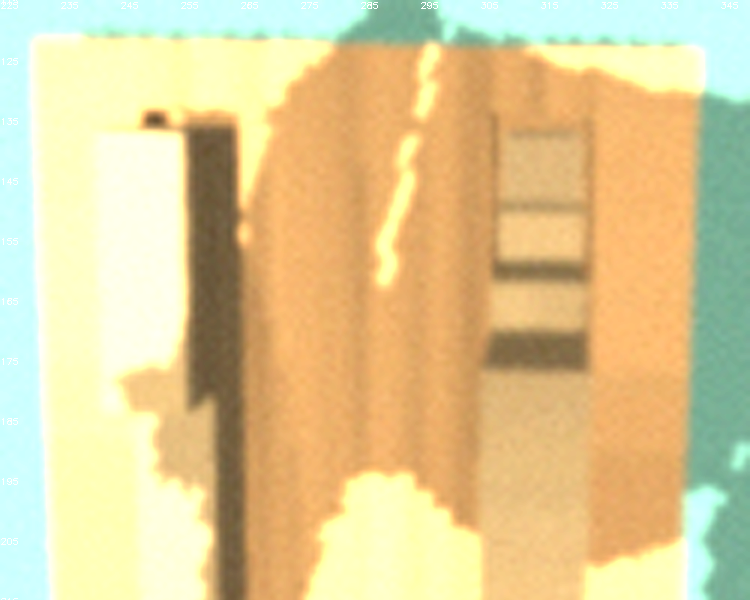

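Run:
```python
from h import *
im,st=load('w1')
def ln(p,q,z):
    A,B=onz(im,p,z,st),onz(im,q,z,st);return A.round(4),B.round(4),np.degrees(np.arctan2(*(A-B)[1::-1]))
for p,q,z in [((314.2,178),(313.8,214),.181),((230,121.7),(233.7,215),.044),((342.5,123),(338.7,215),.044),((305.2,177),(305.2,214),.181),((323.3,177),(322.5,214),.181)]: print(ln(p,q,z))
print('center',onz(im,(314,199.5),.181,st))
# two-view height: wrist edge mid vs scene/side
a=load('scene0')[0];b=load('side0')[0]
C=onz(im,(314,199.5),.181,st)
print(proj(a,C),proj(b,C),tri(ray(im,(314,199.5),st),ray(a,(382.5,190)),ray(b,(313,184.5))))
q=st['ee_rot'];Rt=R.from_quat([q[1],q[2],q[3],q[0]]).as_matrix();print(Rt.round(4)); print('toolx yaw',np.degrees(np.arctan2(Rt[1,0],Rt[0,0])))
```

```text
(array([0.6267, 0.1576, 0.181 ]), array([0.6005, 0.1479, 0.181 ]), np.float64(20.31234198204817))
(array([0.6354, 0.2593, 0.044 ]), array([0.5382, 0.2238, 0.044 ]), np.float64(20.076706386991393))
(array([0.6773, 0.145 , 0.044 ]), array([0.5815, 0.1109, 0.044 ]), np.float64(19.58705578247654))
(array([0.625 , 0.1643, 0.181 ]), array([0.598 , 0.1542, 0.181 ]), np.float64(20.58879283732244))
(array([0.6299, 0.1515, 0.181 ]), array([0.6029, 0.1416, 0.181 ]), np.float64(20.073682578167983))
center [0.61119648 0.15186543 0.181     ]
[[382.96824195 191.15345137]] [[312.85065958 183.23630524]] (array([0.61055767, 0.15138684, 0.18092267]), [np.float64(0.8), np.float64(2.3), np.float64(2.2)])
[[ 9.337e-01  3.582e-01 -1.300e-03]
 [ 3.582e-01 -9.337e-01  1.400e-03]
 [-7.000e-04 -1.800e-03 -1.000e+00]]
toolx yaw 20.987484072539342
```

>>> step_arm(moves=[0.043,-0.005,0.05,0,-1,0.043,-0.005,0.15,0,-1,0.043,-0.005,0.24,0,-1,0.043,-0.005,0.3,0,-1,0.043,-0.005,0.324,0,-1])

```text
clock: 2.6
position: [0.6066, 0.1462, 0.1562]
ee_rot: [0.0, 0.984, 0.179, -0.004]
contact_force: [0.2, -0.3, -0.1]
width: 0.0854
```

>>> step_arm(moves=[0,0,0,0,-1,0,0,0,0,0.5,0,0,0,0,1,0,0,0,0,1,0,0,0,0,1], force=60)

```text
clock: 3.1
position: [0.6103, 0.148, 0.161]
ee_rot: [0.0, 0.984, 0.18, 0.001]
contact_force: [-0.1, 0.5, -0.5]
width: 0.0284
```

>>> step_arm(moves=[0,0,0,0,1,0,0,0,0,1,0,0,0,0,1,0,0,0,0,1,0,0,0,0,1])

```text
clock: 3.6
position: [0.6103, 0.1481, 0.1606]
ee_rot: [0.0, 0.984, 0.18, 0.001]
contact_force: [0.2, 0.3, 5.7]
width: 0.0122
```

>>> step_arm(moves=[0,0,-0.02,0,1,0,0,-0.06,0,1,0,0,-0.12,0,1,0,0,-0.2,0,1,0,0,-0.28,0,1])

```text
clock: 4.1
position: [0.6088, 0.1478, 0.3001]
ee_rot: [0.0, 0.984, 0.18, -0.002]
contact_force: [0.0, -0.8, -1.2]
width: 0.012
```

>>> step_arm(moves=[0,0,-0.06,0,1,0,0,-0.06,0,1])

```text
clock: 4.3
position: [0.6114, 0.1482, 0.3347]
ee_rot: [0.0, 0.984, 0.18, 0.004]
contact_force: [0.8, -0.3, -1.0]
width: 0.0121
```

Run:
```python
from h import *
a,st=snap('scene','s2');b,_=snap('side','d2');w,_=snap('wrist','w2'); print(st['position'],st['ee_rot'],st['contact_force'],st['width'])
P=np.array(st['position']); 
print(proj(a,P),proj(b,P),proj(w,P+[.0,0,.02],st))
S=onz(load('scene0')[0],(254.7,206.7),.233); print('short top',S,proj(load('side0')[0],S))
def crop(f,c,w,h,s):
    x,y=int(c[0]-w/2),int(c[1]-h/2); c=cv2.resize(f[y:y+h,x:x+w],None,fx=s,fy=s,interpolation=cv2.INTER_CUBIC)
    for i in range(0,w,10): cv2.putText(c,str(x+i),(i*s,8),0,.3,(0,0,255),1); cv2.line(c,(i*s,10),(i*s,14),(0,0,255),1)
    for i in range(0,h,10): cv2.putText(c,str(y+i),(0,i*s+4),0,.3,(0,0,255),1)
    return c
Q=P-[0,0,.08]
cv2.imwrite('pics/c2.png',np.hstack([crop(a['frame'],proj(a,Q)[0],80,120,5),crop(b['frame'],proj(b,Q)[0],80,120,5)]))
```

```text
[0.61136891 0.14817287 0.33472474] [3.61888965e-04 9.83666628e-01 1.79944847e-01 4.43693307e-03] [ 0.8338891  -0.27174647 -1.04856725] 0.012110145402426489
[[388.40774975 124.27470987]] [[314.50943942 109.62027079]] [[318.52106947 326.53719951]]
short top [ 0.53449712 -0.11625106  0.233     ] [[311.6085381 251.2245102]]
```

View pics/c2.png

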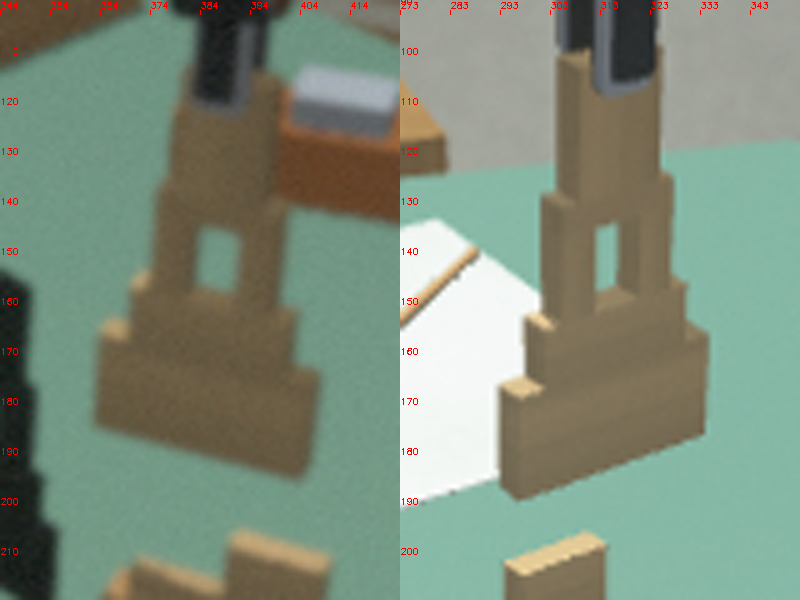

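Run:
```python
from h import *
a,st=load('s2');b,_=load('d2');P=np.array(st['position'])
q=st['ee_rot'];Rt=R.from_quat([q[1],q[2],q[3],q[0]]).as_matrix()
for n,p,r in [('BL',(363,185),(297,190)),('BR',(404.3,196),(334,176.6)),('eTL',(384,145),(312,135)),('eTR',(392.4,146.4),(320.5,133.4)),('eBL',(382.6,157.6),(312,150.4)),('eBR',(392,160),(320.2,148))]:
    X,e=tri(ray(a,p),ray(b,r)); print(n,X.round(4),e,'tool',(1000*Rt.T@(X-P)).round(1))
for z in (.014,): print('tips',proj(a,P-[0,0,z]),proj(b,P-[0,0,z]))
```

```text
BL [0.5735 0.1314 0.185 ] [np.float64(1.6), np.float64(1.6)] tool [-42.7   1.9 149.4]
BR [0.6575 0.1624 0.1856] [np.float64(1.8), np.float64(1.8)] tool [ 47.    2.7 149.5]
eTL [0.6066 0.1466 0.2879] [np.float64(0.9), np.float64(0.9)] tool [-5.5 -0.3 46.8]
eTR [0.6236 0.1509 0.2888] [np.float64(2.3), np.float64(2.3)] tool [12.   1.7 46.1]
eBL [0.6063 0.1459 0.2584] [np.float64(2.1), np.float64(2.1)] tool [-6.2  0.2 76.3]
eBR [0.6243 0.1531 0.2579] [np.float64(2.3), np.float64(2.3)] tool [13.2 -0.2 77. ]
tips [[387.77539981 130.90518397]] [[314.40180545 117.03417931]]
```

Run:
```python
from h import *
a=load('scene0')[0]; b=load('side0')[0]
print('black',onz(a,(343,213),0).round(3),'red',onz(a,(327,330),0).round(3),'blue',onz(a,(372,312),0).round(3))
print(onz(b,(228,252),0).round(3),onz(b,(380,327),0).round(3))
```

```text
black [0.442 0.218 0.   ] red [ 0.688 -0.078  0.   ] blue [0.716 0.021 0.   ]
[0.434 0.207 0.   ] [ 0.677 -0.086  0.   ]
```

>>> step_arm(moves=[0,0,0,0,1,0,0,0,0,1], force=110)

```text
clock: 4.65
position: [0.6089, 0.1479, 0.3276]
ee_rot: [-0.0, 0.984, 0.18, -0.002]
contact_force: [1.2, -0.5, -1.2]
width: 0.0106
```

>>> step_arm(moves=[-0.045,0.044,0,0.04,1,-0.09,0.087,0.02,0.08,1,-0.135,0.13,0.05,0.12,1,-0.165,0.16,0.075,0.15,1,-0.177,0.174,0.087,0.163,1])

```text
clock: 5.15
position: [0.5557, 0.0338, 0.2843]
ee_rot: [0.0, 0.997, -0.077, -0.002]
contact_force: [0.1, 0.0, -2.1]
width: 0.0103
```

>>> step_arm(moves=[0,0,0,0,1,0,0,0,0,1,0,0,0,0,1])

```text
clock: 5.45
position: [0.5586, 0.0362, 0.2867]
ee_rot: [-0.0, 0.997, -0.074, 0.001]
contact_force: [-0.5, 0.0, -0.9]
width: 0.0104
```

```bash
cat >> h.py <<'E'
def crop(f,c,w,h,s):
    x,y=int(c[0]-w/2),int(c[1]-h/2); c=cv2.resize(f[y:y+h,x:x+w],None,fx=s,fy=s,interpolation=cv2.INTER_CUBIC)
    for i in range(0,w,10): cv2.putText(c,str(x+i),(i*s,8),0,.3,(0,0,255),1); cv2.line(c,(i*s,10),(i*s,14),(0,0,255),1)
    for i in range(0,h,10): cv2.putText(c,str(y+i),(0,i*s+4),0,.3,(0,0,255),1)
    return c
E
python3 - <<'E'
from h import *
a,st=snap('scene','s3');b,_=snap('side','d3'); print(st['position'],st['ee_rot'],st['contact_force'],st['width'])
Q=np.array([.553,0,.225]);print(proj(a,Q),proj(b,Q))
cv2.imwrite('pics/c3.png',np.hstack([crop(a['frame'],proj(a,Q)[0],80,120,5),crop(b['frame'],proj(b,Q)[0],80,120,5)]))
E
```

```text
[0.55862197 0.03621032 0.28670955] [-3.06657767e-04  9.97243891e-01 -7.41890746e-02  7.13087528e-04] [-0.49842745  0.01996777 -0.87928648] 0.010428512579233874
[[309.25868412 189.82809446]] [[303.67918018 210.34395146]]
```

View pics/c3.png

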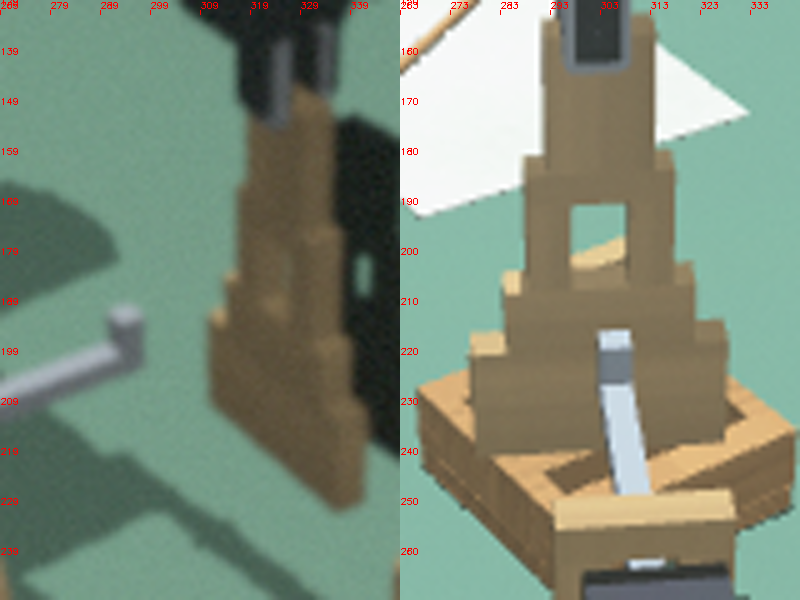

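Run:
```python
from h import *
a,st=load('s3');b,_=load('d3');P=np.array(st['position'])
S=np.array([.5211,-.2017,0]);u=np.array([.1587,.9873,0]);v=np.array([.9873,-.1587,0])
def sf(X): X=np.asarray(X)-S; return (1000*np.array([X@v,X@u,X[2]])).round(1)
print('TCP in stand',sf(P), 'tip',sf([.548,-.034,.234]))
A=np.array(st['ee_rot']);print('plate/tool yaw',np.degrees(2*np.arctan2(A[2],A[1])))
for n,p,r in [('BL',(311,209.4),(279.4,241)),('BR',(336,231),(327.8,238))]:
    X,e=tri(ray(a,p),ray(b,r));print(n,sf(X),e)
def pl(uv,d):
    C,w=ray(b,uv); t=(S@u+d-C@u)/(w@u); return sf(C+w*t)
d=sf(P)[1]/1000-.007
for n,r in [('BL',(279.4,241)),('BR',(327.8,238)),('eTL',(297.4,190.8)),('eTR',(308.2,190.6)),('headL',(288.5,182)),('headR',(318,181))]: print(n,pl(r,d))
print('tiptop near edge', pl((306,219.5),.165), pl((306,217.5),.170))
```

```text
TCP in stand [ -0.7 240.8 286.7] tip [-1.000e-01  1.698e+02  2.340e+02]
plate/tool yaw -8.509262354395586
BL [-41.3 235.8 140.8] [np.float64(0.4), np.float64(0.4)]
BR [ 46.2 235.9 141.4] [np.float64(0.6), np.float64(0.6)]
BL [-41.3 233.8 141.9]
BR [ 46.1 233.8 142.3]
eTL [ -8.2 233.8 244.9]
eTR [  9.9 233.8 244.3]
headL [-22.7 233.8 262.6]
headR [ 26.1 233.8 261.9]
tiptop near edge [ -0.6 165.  233.9] [-1.000e-01  1.700e+02  2.343e+02]
```

>>> step_arm(moves=[-0.003,0,0.012,0,1,-0.003,0.03,0.012,0,1,-0.004,0.06,0.012,0,1,-0.004,0.09,0.012,0,1,-0.004,0.1,0.012,0,1])

```text
clock: 6.05
position: [0.5479, -0.0163, 0.2804]
ee_rot: [0.001, 0.997, -0.076, 0.0]
contact_force: [0.3, -0.6, -2.0]
width: 0.0104
```

>>> step_arm(moves=[0,0,0,0,1,0,0,0,0,1])

```text
clock: 6.25
position: [0.5483, -0.0141, 0.2803]
ee_rot: [-0.0, 0.997, -0.076, 0.0]
contact_force: [-0.1, 0.0, -0.3]
width: 0.0105
```

Run:
```python
from h import *
a,st=snap('scene','s4');b,_=snap('side','d4'); print(st['position'],st['ee_rot'],st['contact_force'],st['width'])
Q=np.array([.548,-.03,.225])
cv2.imwrite('pics/c4.png',np.hstack([crop(a['frame'],proj(a,Q)[0],80,120,5),crop(b['frame'],proj(b,Q)[0],80,120,5)]))
```

```text
[ 0.5482586  -0.01407431  0.28033421] [-2.65662709e-04  9.97144539e-01 -7.55159624e-02  1.91423536e-04] [-0.14253651  0.02361075 -0.34179715] 0.010498704101306652
```

View pics/c4.png

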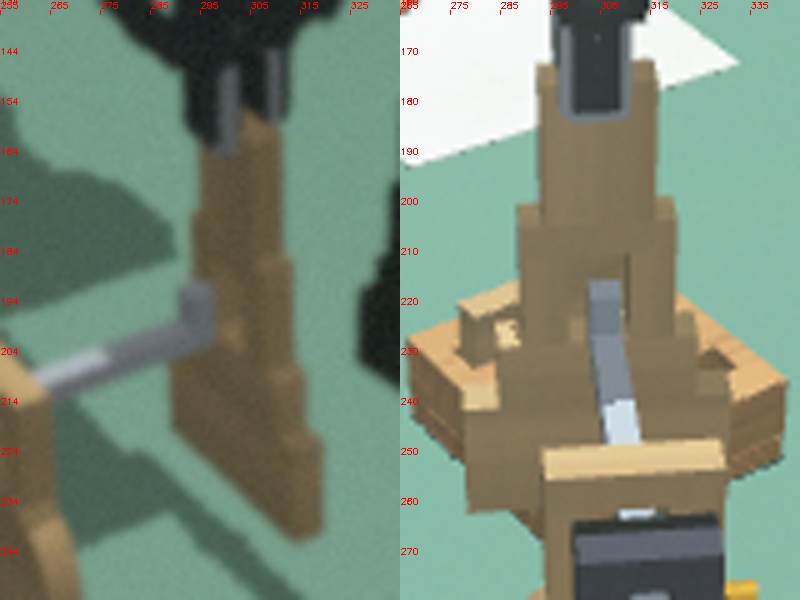

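Run:
```python
from h import *
b,st=load('d4');P=np.array(st['position'])
S=np.array([.5211,-.2017,0]);u=np.array([.1587,.9873,0]);v=np.array([.9873,-.1587,0])
def sf(X): X=np.asarray(X)-S; return (1000*np.array([X@v,X@u,X[2]])).round(1)
def pl(uv,d):
    C,w=ray(b,uv); t=(S@u+d-C@u)/(w@u); return sf(C+w*t)
print(sf(P)); d=sf(P)[1]/1000-.006
for n,r in [('BL',(278.6,262.6)),('headL',(288.7,205.2)),('headR',(320.4,203.5)),('tabL',(292.8,177)),('tabR',(316.8,176)),('eTR',(310.6,210.4))]: print(n,pl(r,d))
print('tip',pl((306,216.5),.170),pl((303,222),.165),pl((309.2,222),.165))
```

```text
[ -3.  189.8 280.3]
BL [-45.6 183.8 133.8]
headL [-26.1 183.8 249.9]
headR [ 24.1 183.8 250.1]
tabL [-19.  183.8 300.4]
tabR [ 17.5 183.8 300.2]
eTR [  8.6 183.8 237.9]
tip [-1.000e-01  1.700e+02  2.362e+02] [ -5.3 165.  229.5] [  4.5 165.  228.8]
```

The side view shows the upturned tip inside the eye's outline. Laterally they agree within 1 mm, and the eye's top is at about 238 mm against 234 mm for the tip. I'll go in.

>>> step_arm(moves=[0,0.02,-0.002,0,1,0,0.04,-0.002,0,1,0,0.06,-0.002,0,1,0,0.08,-0.002,0,1,0,0.095,-0.002,0,1])

```text
clock: 6.85
position: [0.5409, -0.0621, 0.2812]
ee_rot: [0.0, 0.997, -0.075, -0.0]
contact_force: [0.9, -0.4, -1.7]
width: 0.0104
```

>>> step_arm(moves=[0,0.007,0,0,1,0,0.014,0,0,1,0,0.014,0,0,1])

```text
clock: 7.15
position: [0.54, -0.0681, 0.2812]
ee_rot: [0.0, 0.997, -0.075, 0.0]
contact_force: [0.1, 0.5, -1.9]
width: 0.0105
```

Run:
```python
from h import *
a,st=snap('scene','s5');b,_=snap('side','d5'); print(st['position'],st['ee_rot'],st['contact_force'],st['moment'])
Q=np.array([.54,-.06,.225])
cv2.imwrite('pics/c5.png',np.hstack([crop(a['frame'],proj(a,Q)[0],80,120,5),crop(b['frame'],proj(b,Q)[0],80,120,5)]))
```

```text
[ 0.53998433 -0.06811748  0.28117969] [ 2.60671919e-05  9.97158028e-01 -7.53383464e-02  4.69224257e-06] [ 0.13278519  0.46548808 -1.92035103] [ 0.01823829 -0.01589234 -0.03343262]
```

View pics/c5.png

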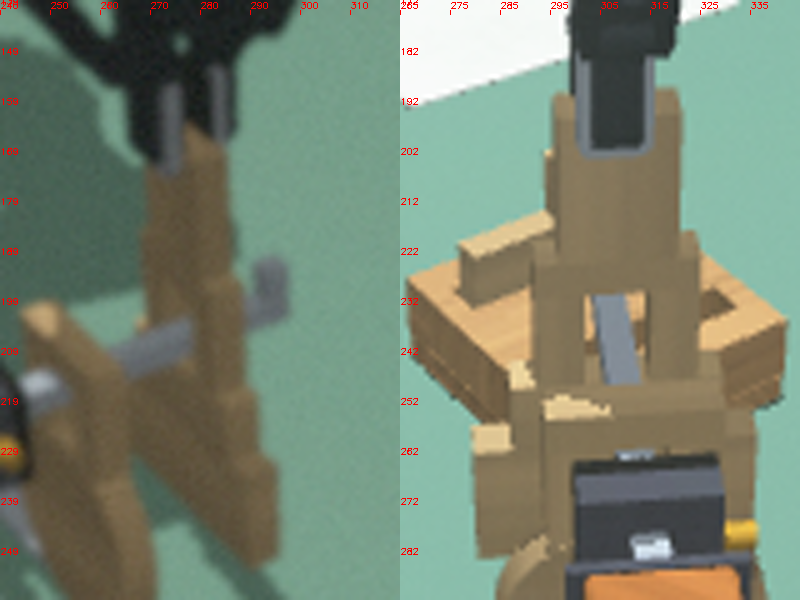

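The plate is through: the scene view shows the tip (311,197) outside the tall one, and the side view shows the bar in the middle of the eye, (301–314, 230). I'll lower it by 17 mm.

>>> step_arm(moves=[0,0,0.008,0,1,0,0,0.016,0,1,0,0,0.024,0,1,0,0,0.03,0,1,0,0,0.034,0,1])

```text
clock: 7.75
position: [0.5399, -0.0676, 0.2636]
ee_rot: [-0.0, 0.997, -0.075, -0.0]
contact_force: [0.8, 0.5, -1.6]
width: 0.0101
```

>>> step_arm(moves=[0,0,0,0,1,0,0,0,0,1,0,0,0,0,1])

```text
clock: 8.05
position: [0.5402, -0.0678, 0.2644]
ee_rot: [0.0, 0.997, -0.075, 0.0]
contact_force: [0.6, -0.2, -1.7]
width: 0.0103
```

Run:
```python
from h import *
a,st=snap('scene','s6');b,_=snap('side','d6'); print(st['position'],st['contact_force'],st['moment'])
```

```text
[ 0.54018009 -0.06778021  0.26438498] [ 0.62406446 -0.15490292 -1.69182174] [0.04967535 0.03085359 0.00588236]
```

Run:
```python
from h import *
b,st=load('d6'); P=np.array(st['position'])
S=np.array([.5211,-.2017,0]);u=np.array([.1587,.9873,0]);v=np.array([.9873,-.1587,0])
def sf(X): X=np.asarray(X)-S; return (1000*np.array([X@v,X@u,X[2]])).round(1)
for n,r,z in [('collar far',(314.3,263.6),.2355),('collar mid',(314.5,266.5),.2355),('collar near',(315,270.4),.2355),('short top near',(311,256.5),.233),('short top far',(310,250),.233)]: print(n,sf(onz(b,r,z)))
print(sf(P))
```

```text
collar far [  0.   55.9 235.5]
collar mid [ -0.4  49.8 235.5]
collar near [ -0.6  41.6 235.5]
short top near [ -2.5  74.7 233. ]
short top far [ -2.3  89.5 233. ]
[ -2.4 135.2 264.4]
```

>>> step_arm(moves=[0,0.016,0,0,1,0,0.032,0,0,1,0,0.046,0,0,1,0,0.058,0,0,1,0,0.066,0,0,1])

```text
clock: 8.65
position: [0.5349, -0.1013, 0.2642]
ee_rot: [0.0, 0.997, -0.075, -0.0]
contact_force: [0.9, 0.4, -1.4]
width: 0.0101
```

>>> step_arm(moves=[0,0.004,0,0,1,0,0.008,0,0,1,0,0.012,0,0,1,0,0.016,0,0,1,0,0.02,0,0,1])

```text
clock: 9.15
position: [0.5336, -0.11, 0.2642]
ee_rot: [-0.0, 0.997, -0.075, 0.0]
contact_force: [0.2, 1.4, -1.2]
width: 0.0106
```

>>> step_arm(moves=[0,0,0,0,1,0,0,0,0,1])

```text
clock: 9.35
position: [0.5336, -0.1104, 0.2641]
ee_rot: [0.0, 0.997, -0.075, -0.0]
contact_force: [0.0, -0.3, -1.9]
width: 0.0105
```

>>> step_arm(moves=[0,0.002,0,0,1,0,0.004,0,0,1,0,0.006,0,0,1,0,0.008,0,0,1,0,0.008,0,0,1])

```text
clock: 9.85
position: [0.533, -0.1144, 0.2642]
ee_rot: [0.0, 0.997, -0.075, -0.0]
contact_force: [0.3, 0.6, -1.7]
width: 0.0101
```

>>> step_arm(moves=[0,0.001,0,0,1,0,0.002,0,0,1,0,0.003,0,0,1,0,0.004,0,0,1,0,0.004,0,0,1])

```text
clock: 10.35
position: [0.5327, -0.1163, 0.2642]
ee_rot: [0.0, 0.997, -0.075, -0.0]
contact_force: [-0.2, 0.4, -1.7]
width: 0.0106
```

>>> step_arm(moves=[0,0.001,0,0,1,0,0.002,0,0,1,0,0.003,0,0,1,0,0.003,0,0,1])

```text
clock: 10.75
position: [0.5325, -0.1178, 0.2642]
ee_rot: [0.0, 0.997, -0.075, -0.0]
contact_force: [1.4, -0.1, -1.4]
width: 0.0104
```

>>> step_arm(moves=[0,0.001,0,0,1,0,0.002,0,0,1,0,0.003,0,0,1,0,0.003,0,0,1])

```text
clock: 11.15
position: [0.5322, -0.1193, 0.2642]
ee_rot: [0.0, 0.997, -0.075, -0.0]
contact_force: [1.3, 0.8, -1.5]
width: 0.0106
```

>>> step_arm(moves=[0,0.001,0,0,1,0,0.002,0,0,1,0,0.003,0,0,1,0,0.003,0,0,1])

```text
clock: 11.55
position: [0.532, -0.1208, 0.2642]
ee_rot: [0.0, 0.997, -0.075, 0.0]
contact_force: [0.8, 0.9, -1.2]
width: 0.0104
```

>>> step_arm(moves=[0,0.001,0,0,1,0,0.002,0,0,1,0,0.003,0,0,1,0,0.003,0,0,1])

```text
clock: 11.95
position: [0.5318, -0.1223, 0.2642]
ee_rot: [0.0, 0.997, -0.075, 0.0]
contact_force: [0.5, 0.5, -0.8]
width: 0.0105
```

>>> step_arm(moves=[0,0.001,0,0,1,0,0.002,0,0,1,0,0.003,0,0,1,0,0.003,0,0,1])

```text
clock: 12.35
position: [0.5315, -0.1237, 0.2642]
ee_rot: [0.0, 0.997, -0.075, -0.0]
contact_force: [0.7, 1.3, -1.8]
width: 0.0104
```

>>> step_arm(moves=[0,0.001,0,0,1,0,0.002,0,0,1,0,0.003,0,0,1,0,0.003,0,0,1])

```text
clock: 12.75
position: [0.5313, -0.1252, 0.2642]
ee_rot: [0.0, 0.997, -0.075, -0.0]
contact_force: [0.4, 0.2, -1.7]
width: 0.0106
```

>>> step_arm(moves=[0,0.001,0,0,1,0,0.002,0,0,1,0,0.003,0,0,1,0,0.003,0,0,1])

```text
clock: 13.15
position: [0.5312, -0.1261, 0.2642]
ee_rot: [-0.0, 0.997, -0.075, 0.0]
contact_force: [0.7, 2.9, -1.3]
width: 0.0102
```

>>> step_arm(moves=[0,0.001,0,0,1,0,0.002,0,0,1,0,0.003,0,0,1,0,0.003,0,0,1])

```text
clock: 13.55
position: [0.5311, -0.127, 0.2642]
ee_rot: [-0.001, 0.997, -0.075, 0.0]
contact_force: [-0.1, 5.3, 0.9]
width: 0.0101
```

>>> step_arm(moves=[0,0.001,0,0,1,0,0.002,0,0,1,0,0.003,0,0,1,0,0.004,0,0,1,0,0.004,0,0,1])

```text
clock: 14.05
position: [0.5309, -0.1278, 0.2643]
ee_rot: [-0.002, 0.997, -0.075, 0.0]
contact_force: [1.6, 8.0, 0.5]
width: 0.0107
```

>>> step_arm(moves=[0,0.001,0,0,1,0,0.002,0,0,1,0,0.003,0,0,1,0,0.003,0,0,1,0,0.003,0,0,1])

```text
clock: 14.55
position: [0.5309, -0.1283, 0.2643]
ee_rot: [-0.003, 0.997, -0.075, 0.0]
contact_force: [2.2, 10.1, 0.8]
width: 0.0106
```

Run:
```python
from h import *
st=manip.get_state(); print(st['contact_force'],st['moment'])
a,st=snap('scene','s7');b,_=snap('side','d7')
print(st['contact_force'])
Q=np.array([.533,-.11,.21])
cv2.imwrite('pics/c6.png',np.hstack([crop(a['frame'],proj(a,Q)[0],80,120,5),crop(b['frame'],proj(b,Q)[0],80,120,5)]))
```

```text
[ 2.2128855  10.07305212  0.81573311] [ 2.0404404  -0.396016   -0.03217659]
[ 2.2128855  10.07305212  0.81573311]
```

View pics/c6.png

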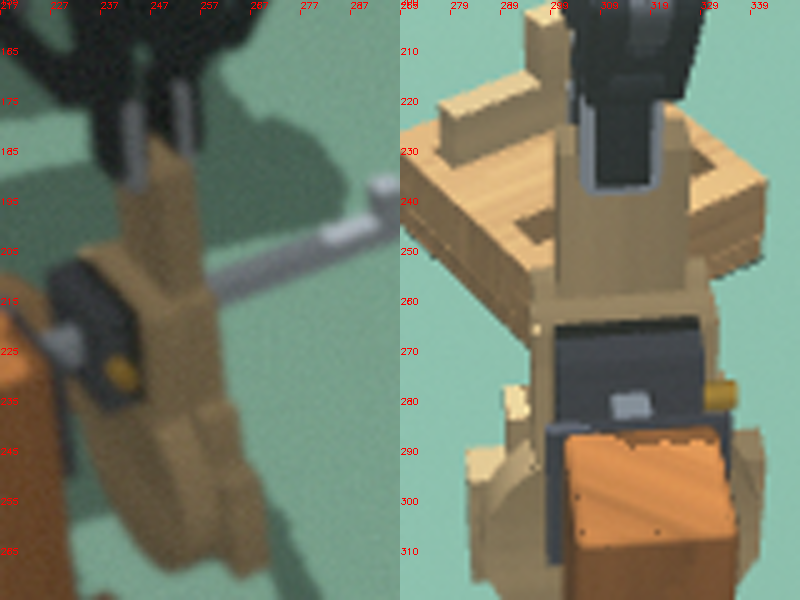

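Both templates are together against the collar: the scene view shows the collar at (240,218), then the round one, then the tall one at (253,200). The wrist reads 10.1 N along the bar and both hang upright. I'll let go and lift straight off.

>>> step_arm(moves=[0,0,0,0,0.6,0,0,0,0,0.3,0,0,0,0,0,0,0,0,0,0,0,0,0,0,0], force=20)

```text
clock: 15.15
position: [0.5303, -0.1321, 0.2643]
ee_rot: [0.0, 0.997, -0.075, 0.0]
contact_force: [-0.3, -0.2, 0.1]
width: 0.0427
```

>>> step_arm(moves=[0,-0.008,0,0,0,0,-0.008,-0.03,0,0,0,-0.008,-0.08,0,0,0,-0.008,-0.15,0,0,0,-0.008,-0.22,0,0])

```text
clock: 15.65
position: [0.5307, -0.1272, 0.3751]
ee_rot: [-0.0, 0.997, -0.075, -0.0]
contact_force: [1.0, 0.1, -0.2]
width: 0.0427
```

>>> step_arm(moves=[0,0,0,0,0,0,0,0,0,0,0,0,0,0,0,0,0,0,0,0,0,0,0,0,0])

```text
clock: 16.15
position: [0.5306, -0.1274, 0.373]
ee_rot: [-0.0, 0.997, -0.075, -0.001]
contact_force: [0.3, 0.6, -0.6]
width: 0.043
```

Run:
```python
from h import *
a,st=snap('scene','s8');b,_=snap('side','d8')
print(st['position'],st['contact_force'])
Q=np.array([.533,-.11,.21])
cv2.imwrite('pics/c7.png',np.hstack([crop(a['frame'],proj(a,Q)[0],80,120,5),crop(b['frame'],proj(b,Q)[0],80,120,5)]))
```

```text
[ 0.53058394 -0.12739097  0.37299872] [ 0.26355903  0.5804414  -0.61205755]
```

View pics/c7.png

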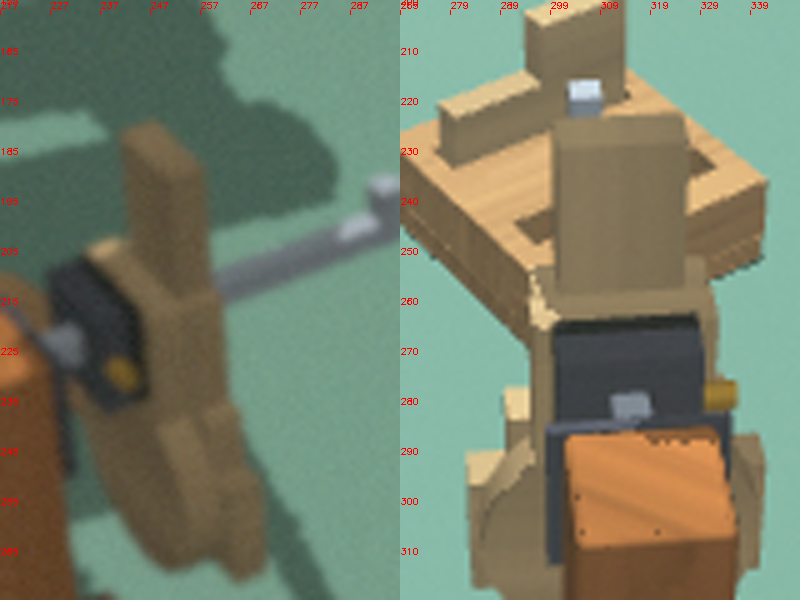

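Both hang upright and touching, with the tall one on the tip side (tab top at (248,182) in the scene view) and the gripper clear. I'll check that nothing is moving, then hand in.

Run:
```python
from h import *
a0=load('s8')[0]['frame'];
for _ in range(4): a=get_image('scene')
d=cv2.absdiff(cv2.GaussianBlur(a0,(5,5),0),cv2.GaussianBlur(a['frame'],(5,5),0))[170:300,220:280]; print('diff max',d.max())
b=load('d8')[0]
S=np.array([.5211,-.2017,0]);u=np.array([.1587,.9873,0]);v=np.array([.9873,-.1587,0])
# tab top near-face corners: scene (217,165) origin+crop/5 ; side (269,200)
for p,r in [((242,190.5-3.5),(300,230)),((252,196),(326.5,228.5))]:
    X,e=tri(ray(a,p),ray(b,r));Y=X-S;print((1000*np.array([Y@v,Y@u,Y[2]])).round(1),e)
print(manip.get_state()['contact_force']); job.sign_off()
```

```text
diff max 10
[-16.5  74.6 275.7] [np.float64(4.2), np.float64(4.2)]
[ 19.6  74.5 276.5] [np.float64(3.6), np.float64(3.6)]
[ 0.68557717 -0.17978776  0.72102321]
the job is handed in; nothing more can be done
```

I took the tall template out of the rack and hung it on the bar on the tip side of the round one. I then slid it in until both pressed against the stop collar, let go, lifted clear and handed the job in at about 16.5 s of the 58 s. The hand-in gave no verdict.

**What the last checks showed:**
- **Push:** the wrist force rose in steps of about 3, 5, 8 and 10.1 N along the bar, and I let go at 10.1 N. The wrist felt no hard contact with the bar while threading the eye or lowering.
- **Hanging:** the last pictures show both templates upright and touching, with the tall one outermost. Frames taken about 0.2 s apart hardly changed (the largest pixel change was 10 of 255, which I took as image noise). The gripper is well clear and the wrist force is near zero.
- **Bystanders:** I did not re-measure the blank, glue bottle or chisel. The blank's slot looks undisturbed in the last side picture, and the arm never went near the other two.

**What disagreed:** a rough final check put the top of the tab at 276 mm, where the stated sizes give 283 mm. Its two camera rays missed each other by about 4 mm because I read the tab's corners off blurry edges. I trusted the earlier, better readings, which put the eye about 2 mm above the bar before release. I did not measure the gap between the two templates; I only saw that they were in contact.

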